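# Nest the snack-bowl lids on the coffee table

### The job

Three domed lids from the snack bowls lie upside down on the coffee table, each resting on its wooden knob with the brass knob screw showing inside. Tidy them into one nest: the yellow medium lid centred inside the green large lid, and the red small lid centred inside the yellow one, all still upside down and level. Set the lids down rather than dropping them, and leave the small white bowl where it stands.

Things in the scene. Friction and masses are not known exactly. Their poses are not given: they have to be found in the camera images.
- lid_large: Large dark-green enamelled domed lid lying inverted like a shallow bowl, 0.45 kg. Outer rim diameter 210 mm, rim top 50 mm above its origin; wall 4 mm, topmost 14 mm an upright rim 8 mm thick. Stands on a flat wooden disc knob, diameter 64 mm; flat inner floor (diameter 94 mm) 17 mm above the origin. Its origin is the centre of the knob's underside, z up.
- lid_medium: Medium yellow domed lid, inverted, 0.2 kg. Outer rim diameter 150 mm, rim top 58 mm above its origin; topmost 14 mm an upright rim 8 mm thick, to pinch from above with one finger inside. Knob diameter 52 mm; flat inner floor (diameter 74 mm) 17 mm above the origin. Its origin is the centre of the knob's underside, z up. Nested, it sits 17 mm above the large lid's origin, rim 25 mm above its rim.
- lid_small: Small red domed lid, inverted, 0.12 kg. Outer rim diameter 96 mm, rim top 60 mm above its origin; topmost 14 mm an upright rim 8 mm thick, to pinch from above with one finger inside. Knob diameter 36 mm; inner floor 17 mm above the origin. Its origin is the centre of the knob's underside, z up. Nested, it sits 17 mm above the medium lid's origin, rim 19 mm above its rim.
- bowl: Small white ceramic bowl, a bystander to be left alone: rim diameter 90 mm, 42 mm high, no knob, origin at the centre of its underside.

How it is judged:
By the outcome, as a careful person would: the job done as asked, in the order asked, and still so for the second after the job is handed in, with the robot touching nothing.
It also fails if it takes over 58 s, if anything falls off the work surface, if the arm or the gripper's body presses on something with over 40 N, if the wrist force passes 120 N, or if a joint passes its speed limit or range.

### The arm

A 7-joint arm with a two-finger parallel gripper is mounted at the origin on the work surface. World frame = base frame: x ahead of the robot, y to its left, z up, the work surface at z = 0. Lengths are in m, angles in degrees, forces in N, time in s.
With the tool pointing down it reaches from about 0.4 to 0.925 m from the base axis. Payload 5.6 kg.
Tool frame: the origin (TCP) lies on the centre line of the jaws, within the pads' length; the fingertips stand r.tips_ahead ahead of it and the grasp point (between the pads) lies 8 mm behind it (r.tips_ahead is the distance from the TCP to the fingertips, in m); z points along the fingers, y is the line along which they close (so a half turn about z gives the same grasp; the last joint's range is limited). The gripper opens to 85 mm and grips with 20 to 120 N. Pads are 22 mm wide; open, the fingers measure 114 mm over their backs; the gripper's body (76 mm by 85 mm) begins 54 mm behind the grasp point. The pads swing forward as they close: fully open they stand 13 mm farther back than shut.
Start: joints at [73.912, 26.786, -0.665, 91.828, 0.344, 61.387, -3.226], TCP at [0.153, -0.632, 0.242] pointing down, gripper open.
Joint ranges: [-144.91, 144.91], [-17.63, 115.5], [-89.93, 88.59], [15.96, 139.68], [-74.01, 254.01], [8.47, 105.57], [-167.45, 167.45]. Speed limits (degrees/s): [147.25, 147.25, 180, 180, 180, 180, 180].

### API

Orientations are given as [roll, pitch, yaw] about the fixed x, y, z axes, in that order (R = Rz(yaw) Ry(pitch) Rx(roll)).
In Python, from station import r, cams, sensors, job gives the robot as it stands (r), with the cameras (cams), the readings (sensors) and the job (job).
- The arm moves only by the tool send_path, called after "Call:" by a JSON object that holds its "name" and its "arguments". Schema: {"type":"object","properties":{"deltas":{"type":"array","items":{"type":"number"},"minItems":7,"maxItems":140},"grip_n":{"type":"number"},"only":{"type":"string"},"quiet":{"type":"boolean"},"lines":{"type":"string"}},"required":["deltas"],"additionalProperties":false}. deltas is one flat list of numbers that holds 1 to 20 rows one after another, with no inner brackets; each row has 7 numbers: the finger opening in m, then dx, dy, dz in normalised numbers (1 is 1 m), then a rotation vector rx, ry, rz in shares of 360 degrees (1.0 is 360 degrees); each row is the pose to reach, as a shift and turn from the pose commanded when the call began, along the tool's axes at that moment; what a row does not reach only later rows make up. A row lasts 1/10 s, in which the tool goes at most 0.05 m and 8.59 degrees, less where a joint would pass 70% of its speed; a pose out of reach is approached as far as the arm can. The fingers move at their own pace and stop on an object; grip_n is the grip in N (left out, the last holds). Time passes only in rows, so rows that do not move let the fingers close. The tool returns the time, the measured TCP pose, the force, the opening and the grip force at its end. only (a regular expression) keeps the lines of the reply that match it, lines (a string "A,B") keeps lines A to B, and quiet returns only ok. A shift or turn number past 1, either way, is cut back to 1. Input that does not fit is refused with a message, and nothing moves.
- sensors.get_state(): the state, without advancing time (a new reading comes with each control period).
- cams.read_camera(name): name is "scene" or "side" or "wrist"; returns a dict with "image" (420x560x3 uint8, red, green, blue), "intrinsics" (3x3 intrinsics, pixels), "k1" (the pictures are not rectified: a ray, as slopes to the right and down, at radius r is drawn at 1 + k1 r^2 times it, then the intrinsics apply), "R" (3x3) and "t" (3): a world point X has camera coordinates R X + t; the wrist camera has in their place "T_tool_cam" (4x4, takes a point from camera to tool coordinates, whose origin is the TCP and whose axes are the flange's). Camera axes: x right, y down, z forward; pixel columns grow to the right and rows downward; lengths in m; the calibration is good to about 2 mm. A picture is of the moment at which its call begins: read the wrist's pose just before it. There is no depth.
- job.sign_off(): hands the job in; it is judged then, once.
The state is a dict: "t": time; "joints": joint angles; "dq": joint speeds; "joint_torque": joint torques, N m; "tool_pos": TCP position; "orientation": TCP orientation; "contact_force": force on the tool from outside, world axes, zero at the start; "moment": the same for the moment, N m; "width": finger opening in m; "grip_force": force on a finger pad.
Only numpy, scipy, OpenCV 4.12 (cv2) and the standard library are available. Lean on these libraries where they do the work, as an engineer would, in place of code of your own. Each camera call takes 0.05 s, during which the arm holds its last target. There are 200 camera calls.

## Working session

There is one attempt and no reset: what is moved stays moved. The work goes in short steps, Python scripts to look and compute and a tool call to move; the robot and the scene stay as the last step left them, time stands still between calls to the robot, and variables do not carry over. Pictures are saved under pics/ and viewed, at most 12 in all, crops included, and the job is handed in when it is done.

```bash
ls; mkdir -p pics
```

Run:
```python
from station import r, cams, sensors, job
import cv2
print(sensors.get_state(), r.tips_ahead)
a=[]
for n in("scene","side"):
    c=cams.read_camera(n); print(n,c["intrinsics"],c["k1"],c["R"],c["t"]); a.append(c["image"])
    cv2.imwrite(f"pics/{n}0.png",c["image"][:,:,::-1])
c=cams.read_camera("wrist");print(c["T_tool_cam"],c["intrinsics"],c["k1"])
cv2.imwrite("pics/both.png",cv2.resize(cv2.hconcat(a),(800,300))[:,:,::-1])
```

```text
pics
station.py
{'t': 0.0, 'joints': array([73.9104459 , 26.83563409, -0.66467023, 91.88242933,  0.34237741,
       61.38624432, -3.22445457]), 'dq': array([-0.01225081,  0.0766088 , -0.04741984, -0.01111799,  0.03244454,
        0.03372031,  0.01451289]), 'joint_torque': array([-5.22294340e-04, -5.32401073e+01,  2.09003576e-02, -2.51316905e+01,
        1.12865155e-02,  7.54874811e-03, -1.47126053e-05]), 'tool_pos': array([ 0.15293683, -0.63118595,  0.24133155]), 'orientation': array([-1.79897850e+02,  5.97517956e-03,  1.36227023e+01]), 'contact_force': array([-0.80351257,  0.06881713, -0.74492572]), 'moment': array([-0.02348243, -0.00264772, -0.01670685]), 'grip_force': 0.0, 'width': 0.08570571131746607} 0.011
scene [[530.4982228    0.         272.1650429 ]
 [  0.         530.4982228  214.74194094]
 [  0.           0.           1.        ]] -0.0770746665055971 [[ 0.24638547  0.96917097 -0.00135569]
 [ 0.81131943 -0.20702075 -0.54672039]
 [-0.53014619  0.13360406 -0.83731414]] [-0.16483963 -0.46364592  1.61679461]
side [[524.18143227   0.         272.90525979]
 [  0.         524.18143227 210.44741547]
 [  0.           0.           1.        ]] 0.06845117368065542 [[ 0.83874416 -0.5441943   0.01899477]
 [-0.3803109  -0.61040946 -0.69481214]
 [ 0.38970739  0.5755457  -0.7189404 ]] [-0.53058984  0.28163038  0.93116574]
[[-1.63026489e-04 -9.49591616e-01 -3.13489611e-01  7.99988339e-02]
 [ 9.99999978e-01 -1.96709789e-04  7.58158500e-05 -4.94964544e-04]
 [-1.33660571e-04 -3.13489592e-01  9.49591627e-01 -1.31853223e-01]
 [ 0.00000000e+00  0.00000000e+00  0.00000000e+00  1.00000000e+00]] [[312.93343047   0.         284.11940326]
 [  0.         312.93343047 215.34942873]
 [  0.           0.           1.        ]] -0.031000907346437498
```

View pics/scene0.png

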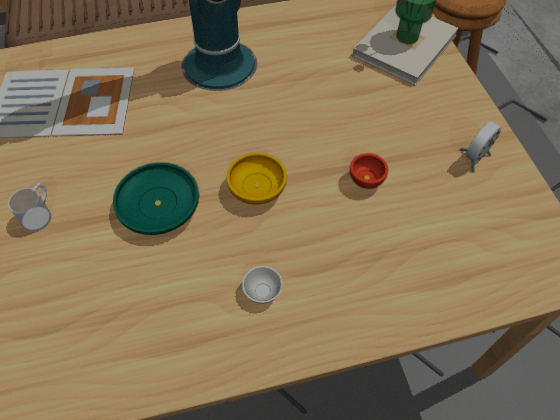

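View pics/side0.png

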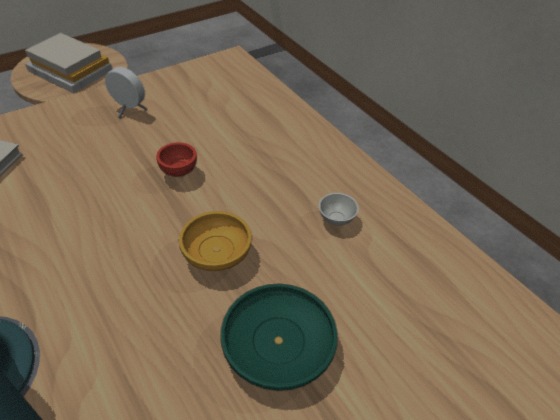

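The scene view shows the green lid at about (156,200), yellow at (257,180), red at (368,172) and the bowl at (262,286). The side view shows green at (279,337), yellow at (216,243), red at (177,160) and the bowl at (338,211). The brass screws are visible, so I'll triangulate them and check against the rim circles.

Create h.py:
```python
import numpy as np, cv2
from scipy.optimize import least_squares
from scipy.spatial.transform import Rotation as Ro
from station import r, cams, sensors, job
LIDS=dict(large=((65,95),100,0.105,.050),medium=((18,32),120,0.075,.058),small=((-8,8),120,0.048,.060))
def cam(n):
    s=sensors.get_state(); c=cams.read_camera(n)
    if n=="wrist":
        T=np.eye(4);T[:3,:3]=Ro.from_euler('xyz',s["orientation"],degrees=True).as_matrix();T[:3,3]=s["tool_pos"]
        T=T@c["T_tool_cam"]; c["R"]=T[:3,:3].T; c["t"]=-T[:3,:3].T@T[:3,3]
    return c
def rays(c,uv):
    k=np.array([c["k1"],0,0,0,0.]); p=cv2.undistortPoints(np.float64(uv).reshape(-1,1,2),c["intrinsics"],k).reshape(-1,2)
    d=np.c_[p,np.ones(len(p))]@c["R"]; return -c["R"].T@c["t"], d/np.linalg.norm(d,axis=1)[:,None]
def plane(c,uv,z):
    o,d=rays(c,uv); return o+d*((z-o[2])/d[:,2])[:,None]
def tri(obs):
    A=np.zeros((3,3));b=np.zeros(3)
    for c,uv in obs:
        o,d=rays(c,uv);P=np.eye(3)-np.outer(d[0],d[0]);A+=P;b+=P@o
    x=np.linalg.solve(A,b); return x,[np.linalg.norm(np.cross(x-rays(c,uv)[0],rays(c,uv)[1][0])) for c,uv in obs]
def mask(c,n,smin=None):
    h=cv2.cvtColor(c["image"],cv2.COLOR_RGB2HSV).astype(int);(a,b),s,_,_=LIDS[n]
    H=h[...,0].copy();H[H>170]-=180
    m=((H>=a)&(H<=b)&(h[...,1]>(smin or s+40))&(h[...,2]>30)).astype(np.uint8)
    return cv2.morphologyEx(m,cv2.MORPH_OPEN,np.ones((3,3)))
def blob(c,n,near=None):
    cs=cv2.findContours(mask(c,n),cv2.RETR_EXTERNAL,cv2.CHAIN_APPROX_NONE)[0]
    if near is not None: cs=[q for q in cs if np.hypot(*(q.reshape(-1,2).mean(0)-near))<60]
    return max(cs,key=cv2.contourArea).reshape(-1,2)
def rim(c,n,near=None,z=None,R=None):
    """circle fit on far half of outline, on plane z"""
    z=LIDS[n][3] if z is None else z
    P=plane(c,blob(c,n,near),z)[:,:2]; o=-c["R"].T@c["t"]; m=(P.max(0)+P.min(0))/2; v=m-o[:2]; v/=np.linalg.norm(v)
    Q=P[(P-m)@v>-0.2*LIDS[n][2]]
    f=least_squares(lambda p:np.hypot(*(Q-p[:2]).T)-p[2],[*m,LIDS[n][2]],loss="soft_l1",f_scale=.001)
    return f.x, np.sqrt(np.mean(f.fun**2))
def screw(c,uv,w=7):
    u,v=uv; I=c["image"][v-w:v+w+1,u-w:u+w+1].astype(float); b=np.median(I.reshape(-1,3),0)
    d=np.abs(I-b).sum(2); d[d<.5*d.max()]=0; y,x=np.mgrid[-w:w+1,-w:w+1]; return np.array([u+(d*x).sum()/d.sum(),v+(d*y).sum()/d.sum()])
```

Run:
```python
from h import *
S,D=cam("scene"),cam("side")
g=dict(large=((157,203),(279,341)),medium=((257,184),(217,249)),small=((367,178),(176,160)))
for n,(a,b) in g.items():
    ps,pd=screw(S,a),screw(D,b); x,e=tri([(S,ps),(D,pd)]); print(n,"screw",ps,pd,x.round(4),np.round(e,4))
    for z in (LIDS[n][3]-.01,LIDS[n][3],LIDS[n][3]+.01):
        for c,q in((S,a),(D,b)): f,e=rim(c,n,q,z); print("   z",z,f.round(4),round(e,4))
for c,p in((S,(262,282)),(D,(338,206))): print("bowl",plane(c,[p],.042))
```

```text
large screw [157.36328392 202.53158495] [278.19589209 339.8776824 ] [ 0.4829 -0.2473  0.0172] [0.0004 0.0004]
   z 0.04 [ 0.4805 -0.2486  0.1022] 0.0045
   z 0.04 [ 0.3977 -0.2529  0.0022] 0.0004
   z 0.05 [ 0.488  -0.2477  0.1013] 0.0044
   z 0.05 [ 0.3952 -0.2577  0.0021] 0.0004
   z 0.060000000000000005 [ 0.4955 -0.2467  0.1004] 0.0044
   z 0.060000000000000005 [ 0.3927 -0.2625  0.0021] 0.0004
medium screw [256.40724947 185.01599147] [216.46975089 249.92170819] [0.4904 0.0033 0.0145] [0.0013 0.0013]
   z 0.048 [0.4848 0.0057 0.0744] 0.001
   z 0.048 [0.4924 0.0082 0.0723] 0.0032
   z 0.058 [0.4923 0.0042 0.0736] 0.001
   z 0.058 [4.887e-01 2.000e-04 7.150e-02] 0.0032
   z 0.068 [0.4998 0.0027 0.0729] 0.001
   z 0.068 [ 0.4851 -0.0078  0.0706] 0.0031
small screw [366.34510834 181.72974393] [177.28813125 164.12740323] [0.5429 0.2852 0.0151] [0.0072 0.0072]
   z 0.049999999999999996 [0.5319 0.2858 0.0467] 0.0009
   z 0.049999999999999996 [0.5474 0.2869 0.0381] 0.0086
   z 0.06 [0.539  0.2816 0.0463] 0.0009
   z 0.06 [0.5424 0.2748 0.0381] 0.0086
   z 0.06999999999999999 [0.5461 0.2774 0.0458] 0.0009
   z 0.06999999999999999 [0.538  0.2635 0.0377] 0.0085
bowl [[ 0.76993593 -0.04869425  0.042     ]]
bowl [[ 0.77190673 -0.05107991  0.042     ]]
```

Screw triangulation gives large (0.483,-0.247), medium (0.490,0.003) and small (0.54,0.283), and the bowl is at (0.77,-0.05). Floor heights are about 17 mm, as stated. Next I'll move over the lids to refine these with the wrist camera.

Call:
{"name": "send_path", "arguments": {"deltas": [0.04, 0.02, -0.015, 0, 0, 0, 0, 0.04, 0.055, -0.04, -0.01, 0, 0, 0, 0.04, 0.09, -0.065, -0.015, 0, 0, 0, 0.04, 0.13, -0.095, -0.02, 0, 0, 0, 0.04, 0.17, -0.125, -0.025, 0, 0, 0, 0.04, 0.21, -0.155, -0.03, 0, 0, 0, 0.04, 0.25, -0.185, -0.035, 0, 0, 0, 0.04, 0.29, -0.215, -0.04, 0, 0, 0, 0.04, 0.33, -0.24, -0.045, 0, 0, 0, 0.04, 0.365, -0.265, -0.05, 0, 0, 0, 0.04, 0.395, -0.29, -0.055, 0, 0, 0, 0.04, 0.42, -0.31, -0.058, 0, 0, 0, 0.04, 0.435, -0.32, -0.058, 0, 0, 0, 0.04, 0.435, -0.32, -0.058, 0, 0, 0, 0.04, 0.435, -0.32, -0.058, 0, 0, 0], "grip_n": 60}}

```text
t: 1.75
tool_pos: [0.5, -0.2188, 0.3]
orientation: [180.0, 0.1, 13.6]
contact_force: [-0.1, 0.2, -0.9]
width: 0.0398
grip_force: 0.0
```

Run:
```python
from h import *
c=cam("wrist"); np.save("pics/w1.npy",c,allow_pickle=True); cv2.imwrite("pics/w1.png",c["image"][:,:,::-1]); print(sensors.get_state()["tool_pos"])
```

```text
[ 0.49961054 -0.21946357  0.30000015]
```

Call:
{"name": "send_path", "arguments": {"deltas": [0.04, 0.02, -0.08, 0, 0, 0, 0, 0.04, 0.02, -0.08, 0, 0, 0, 0, 0.04, 0.05, -0.2, 0, 0, 0, 0, 0.04, 0.05, -0.21, 0, 0, 0, 0, 0.04, 0.05, -0.23, 0, 0, 0, 0, 0.04, 0.05, -0.24, 0, 0, 0, 0, 0.04, 0.05, -0.24, 0, 0, 0, 0, 0.04, 0.05, -0.24, 0, 0, 0, 0, 0.04, 0.05, -0.24, 0, 0, 0, 0]}}

```text
t: 2.7
tool_pos: [0.4928, 0.024, 0.3001]
orientation: [180.0, 0.0, 13.4]
contact_force: [0.0, -0.4, -0.3]
width: 0.0402
grip_force: 0.0
```

Run:
```python
from h import *
c=cam("wrist"); np.save("pics/w2.npy",c,allow_pickle=True); cv2.imwrite("pics/w2.png",c["image"][:,:,::-1]); print(sensors.get_state()["tool_pos"])
```

```text
[0.49280822 0.02423684 0.30008156]
```

View pics/w1.png

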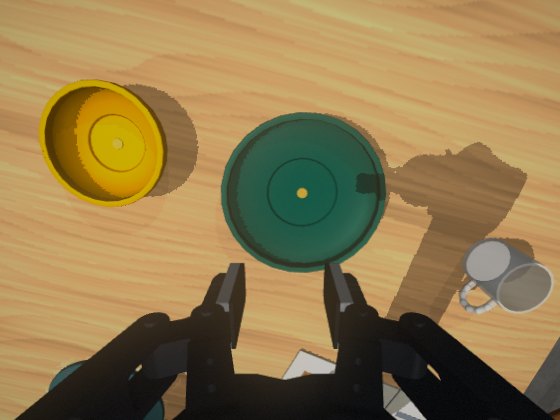

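View pics/w2.png

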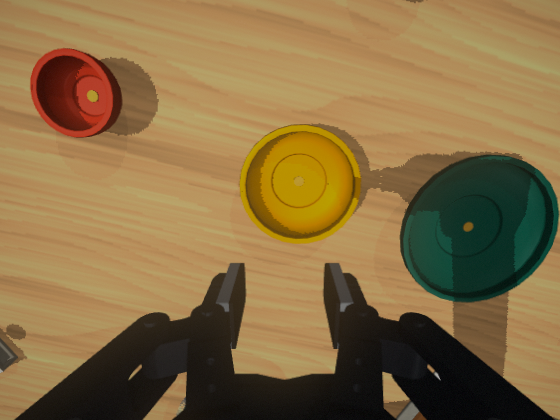

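W1 shows the green screw at (302,193) and the yellow at (118,144). W2 shows yellow at (299,181), green at (468,227) and red at (93,97). I'll triangulate from these.

Run:
```python
from h import *
A,B=[np.load(f"pics/w{i}.npy",allow_pickle=True).item() for i in(1,2)]
S,D=cam("scene"),cam("side")
o=dict(large=[(A,(302,193)),(B,(468,227))],medium=[(A,(118,144)),(B,(299,181))],small=[(B,(93,97)),(S,(366,178))])
for n,l in o.items():
    q=[(c,screw(c,p,8)) for c,p in l]; x,e=tri(q); print(n,[p[1].round(1) for p in q],x.round(4),np.round(e,4),[plane(c,[p],.018)[0,:2].round(4) for c,p in q])
    for c,p in l:
        if c is S: continue
        print([ (rim(c,n,p,LIDS[n][3]+d)[0].round(4),round(rim(c,n,p)[1],4)) for d in(-.01,0,.01)])
for u,v in((A,B),):pass
```

```text
large [array([301.7, 192.6]), array([467.7, 226.3])] [ 0.4819 -0.2473  0.0181] [0. 0.] [array([ 0.4818, -0.2474]), array([ 0.4818, -0.2474])]
[(array([ 0.4801, -0.2552,  0.0667]), np.float64(0.0025)), (array([ 0.4827, -0.2538,  0.065 ]), np.float64(0.0025)), (array([ 0.4854, -0.2523,  0.0635]), np.float64(0.0025))]
[(array([ 0.4805, -0.2497,  0.0915]), np.float64(0.0067)), (array([ 0.4826, -0.2425,  0.0889]), np.float64(0.0067)), (array([ 0.4849, -0.235 ,  0.0865]), np.float64(0.0067))]
medium [array([120., 143.]), array([298.2, 180.4])] [0.4891 0.0034 0.0111] [0.0004 0.0004] [array([4.909e-01, 1.000e-04]), array([0.49  , 0.0041])]
[(array([0.4875, 0.0088, 0.0759]), np.float64(0.0004)), (array([0.4898, 0.0034, 0.0739]), np.float64(0.0004)), (array([ 0.4922, -0.0021,  0.0719]), np.float64(0.0004))]
[(array([0.4877, 0.0026, 0.0759]), np.float64(0.0004)), (array([0.4899, 0.0036, 0.0739]), np.float64(0.0004)), (array([0.4921, 0.0047, 0.072 ]), np.float64(0.0004))]
small [array([92.6, 95.6]), array([365.1, 182.8])] [ 0.536   0.2873 -0.0029] [0.0055 0.0055] [array([0.536 , 0.2814]), array([0.5532, 0.2734])]
[(array([0.535 , 0.2878, 0.0481]), np.float64(0.0004)), (array([0.5359, 0.2813, 0.0468]), np.float64(0.0004)), (array([0.5368, 0.2749, 0.0455]), np.float64(0.0004))]
```

Add to h.py:
```python
def to(x,y,z):
    s=sensors.get_state(); R=Ro.from_euler('xyz',s["orientation"],degrees=True).as_matrix()
    R[:,2]=[0,0,-1]; print("tool delta",(R.T@(np.array([x,y,z])-s["tool_pos"])).round(4),"ytool",R[:2,1].round(4))
```

Run:
```python
from h import *
R=Ro.from_euler('xyz',sensors.get_state()["orientation"],degrees=True).as_matrix(); g=np.array([.4898,.0035])-.071*R[:2,1]; print(g)
to(*g,.053)
```

```text
[0.47328216 0.07255187]
tool delta [-0.0078 -0.0507  0.2471] ytool [ 0.2326 -0.9726]
```

Call:
{"name": "send_path", "arguments": {"deltas": [0.034, -0.004, -0.025, 0.01, 0, 0, 0, 0.034, -0.008, -0.051, 0.04, 0, 0, 0, 0.034, -0.008, -0.051, 0.085, 0, 0, 0, 0.034, -0.008, -0.051, 0.13, 0, 0, 0, 0.034, -0.008, -0.051, 0.165, 0, 0, 0, 0.034, -0.008, -0.051, 0.195, 0, 0, 0, 0.034, -0.008, -0.051, 0.215, 0, 0, 0, 0.034, -0.008, -0.051, 0.23, 0, 0, 0, 0.034, -0.008, -0.051, 0.24, 0, 0, 0, 0.034, -0.008, -0.051, 0.247, 0, 0, 0, 0.034, -0.008, -0.051, 0.247, 0, 0, 0, 0.034, -0.008, -0.051, 0.247, 0, 0, 0]}}

```text
t: 4.05
tool_pos: [0.4732, 0.0744, 0.0537]
orientation: [180.0, -0.0, 13.6]
contact_force: [0.7, 0.2, -0.5]
width: 0.0341
grip_force: 0.0
```

Run:
```python
from h import *
c=cam("wrist"); cv2.imwrite("pics/w3.png",c["image"][:,:,::-1]); print(sensors.get_state()["tool_pos"],sensors.get_state()["contact_force"])
```

```text
[0.47336642 0.07444658 0.05391825] [ 0.58341565  0.67291196 -0.04294012]
```

View pics/w3.png

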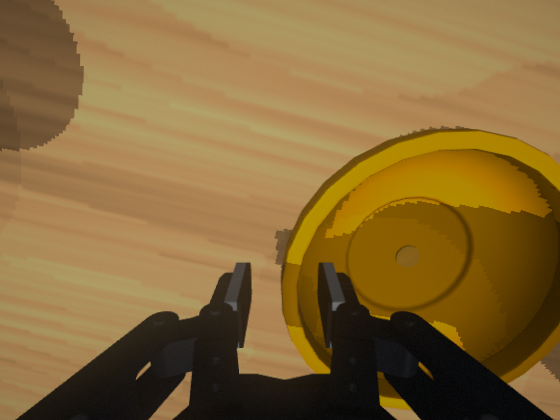

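The rim (columns 284–300) lies between the pads (250 and 320), about 2 mm to the right of centre. I'll shift by +2 mm and close.

Call:
{"name": "send_path", "arguments": {"deltas": [0.034, 0, 0.002, 0, 0, 0, 0, 0.02, 0, 0.002, 0, 0, 0, 0, 0.005, 0, 0.002, 0, 0, 0, 0, 0.0, 0, 0.002, 0, 0, 0, 0, 0, 0, 0.002, 0, 0, 0, 0, 0, 0, 0.002, 0, 0, 0, 0, 0, 0, 0.002, 0, 0, 0, 0, 0, 0, 0.002, 0, 0, 0, 0, 0, 0, 0.002, 0, 0, 0, 0], "grip_n": 60}}

```text
t: 5.0
tool_pos: [0.4734, 0.0726, 0.0534]
orientation: [180.0, -0.0, 13.6]
contact_force: [0.6, 0.6, 3.3]
width: 0.0047
grip_force: 63.5
```

Call:
{"name": "send_path", "arguments": {"deltas": [0, 0, 0, -0.005, 0, 0, 0, 0, 0, 0, -0.015, 0, 0, 0, 0, 0, 0, -0.03, 0, 0, 0, 0, 0, 0, -0.05, 0, 0, 0, 0, 0, 0, -0.07, 0, 0, 0, 0, 0, 0, -0.085, 0, 0, 0, 0, 0, 0, -0.09, 0, 0, 0, 0, 0, 0, -0.09, 0, 0, 0, 0, 0, 0, -0.09, 0, 0, 0]}}

```text
t: 5.9
tool_pos: [0.4727, 0.0723, 0.1427]
orientation: [-180.0, 0.1, 13.6]
contact_force: [-0.1, 0.8, -1.3]
width: 0.0049
grip_force: 62.6
```

Run:
```python
from h import *
c=cam("wrist"); np.save("pics/w4.npy",c,allow_pickle=True);cv2.imwrite("pics/w4.png",c["image"][:,:,::-1]); s=sensors.get_state(); print(s["tool_pos"],s["orientation"],s["contact_force"],s["moment"])
```

```text
[0.47254337 0.07228541 0.1424907 ] [-1.79989483e+02  9.82142878e-02  1.36191136e+01] [-0.16437284  0.17475404 -1.80244887] [ 0.15344096  0.04756634 -0.02163579]
```

View pics/w4.png

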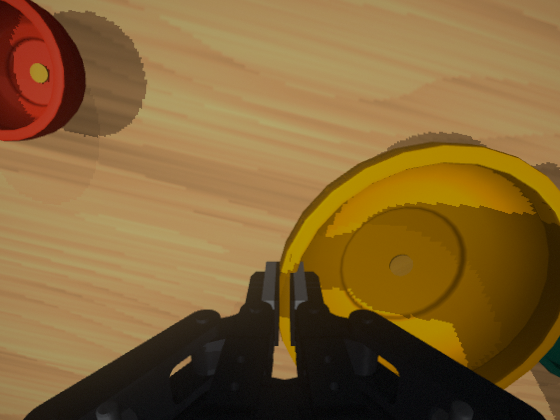

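Yellow is held, with its screw at (401,265). The width reads 4.8 mm, so I'll check its level in the scene and side views.

Run:
```python
from h import *
o=[]
for n in("scene","side"):
    c=cam(n); np.save(f"pics/{n}4.npy",c,allow_pickle=True)
    p=c["R"]@np.array([.49,.0,.13])+c["t"]; u,v=(c["intrinsics"]@(p/p[2]))[:2].astype(int); print(u,v)
    o.append(cv2.resize(c["image"][max(v-65,0):max(v-65,0)+130,u-65:u+65],(400,400),interpolation=cv2.INTER_CUBIC))
cv2.imwrite("pics/lev4.png",cv2.hconcat(o)[:,:,::-1])
```

```text
253 156
213 212
```

View pics/lev4.png

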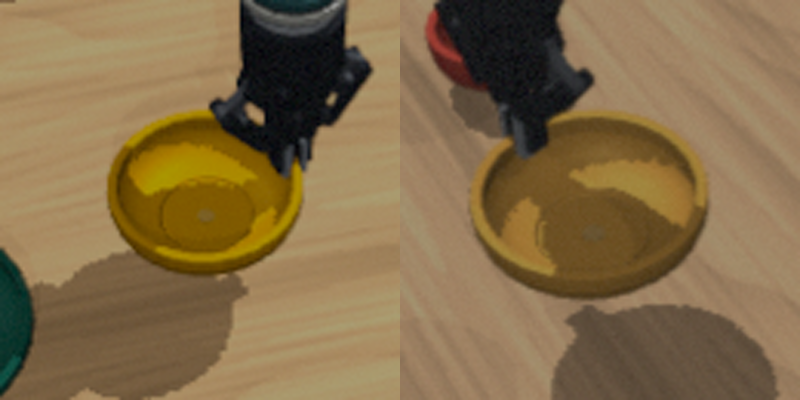

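Run:
```python
from h import *
W,S,D=[np.load(f"pics/{n}4.npy",allow_pickle=True).item() for n in("w","scene","side")]
q=[(W,screw(W,(401,265),14)),(S,screw(S,(255,161),3)),(D,screw(D,(211,222),3))]
print([p[1].round(1) for p in q])
for l in (q,q[:2],q[::2],q[1:]): x,e=tri(l); print(x.round(4),np.round(e,4))
for nm,c in(("S",S),("D",D)):
    h=cv2.cvtColor(c["image"],cv2.COLOR_RGB2HSV); u,v=np.int32(q[1 if nm=="S" else 2][1]); print(nm,h[v-35:v+30:4,u].tolist())
```

```text
[array([395.2, 258.4]), array([254.4, 160.7]), array([211.1, 221.7])]
[0.4842 0.0044 0.1039] [0.0019 0.002  0.0015]
[0.4823 0.0044 0.1019] [0.0016 0.0016]
[0.4851 0.0055 0.1026] [0.0011 0.0011]
[0.4844 0.0026 0.1062] [0.0007 0.0007]
S [[17, 108, 170], [22, 255, 122], [21, 255, 106], [21, 255, 131], [23, 255, 171], [24, 255, 169], [23, 255, 162], [21, 255, 129], [21, 255, 128], [21, 181, 124], [21, 255, 129], [21, 255, 118], [23, 255, 148], [21, 255, 99], [18, 132, 110], [16, 121, 110], [17, 122, 113]]
D [[18, 161, 98], [18, 175, 108], [19, 164, 121], [19, 159, 125], [20, 168, 159], [21, 165, 159], [18, 170, 114], [19, 173, 109], [18, 176, 107], [19, 137, 104], [19, 174, 107], [18, 170, 108], [18, 167, 104], [19, 175, 96], [18, 168, 79], [15, 95, 134], [17, 90, 96]]
```

Run:
```python
from h import *
W,S,D=[np.load(f"pics/{n}4.npy",allow_pickle=True).item() for n in("w","scene","side")]
q=[(W,(401.,265.)),(S,(254.4,160.7)),(D,(211.1,221.7))]
for l in (q,q[:2],q[::2]): x,e=tri(l); print(x.round(4),np.round(e,4))
s=LIDS["medium"]
import h
for nm,c,p,sm in(("W",W,(400,240),None),("S",S,(254,158),None),("D",D,(211,210),130)):
    m=h.mask; h.mask=lambda c,n:m(c,n,sm)
    b=h.blob; 
    def bl(c,n,near): 
        P=b(c,n,near); P=cv2.convexHull(P).reshape(-1,2); return P[(P[:,0]<557)&(P[:,1]<350)]
    h.blob=bl
    for z in(.138,.143,.148,.153): f,e=rim(c,"medium",p,z); print(nm,z,f.round(4),round(e,4))
    h.mask=m;h.blob=b
```

```text
[0.4837 0.0027 0.1063] [0.0014 0.0006 0.0013]
[0.4827 0.003  0.1056] [0.0008 0.0008]
[0.4835 0.0023 0.1065] [0.0013 0.0013]
W 0.138 [ 0.4784 -0.0025  0.079 ] 0.0001
W 0.143 [0.481  0.0009 0.0761] 0.0001
W 0.148 [0.4837 0.0044 0.0732] 0.0001
W 0.153 [0.4863 0.0078 0.0703] 0.0001
S 0.138 [0.4779 0.0048 0.0748] 0.0007
S 0.143 [0.482  0.004  0.0744] 0.0007
S 0.148 [0.4862 0.0032 0.074 ] 0.0007
S 0.153 [0.4903 0.0024 0.0736] 0.0007
D 0.138 [0.4861 0.0086 0.0747] 0.0005
D 0.143 [0.4841 0.0042 0.0742] 0.0005
D 0.148 [ 4.821e-01 -3.000e-04  7.370e-02] 0.0005
D 0.153 [ 0.4801 -0.0048  0.0731] 0.0005
```

Rim centre and screw agree at about (0.483,0.0025), with a rim height of about 0.1445, so it's near level (under 2°). Carrying it over the green lid.

Call:
{"name": "send_path", "arguments": {"deltas": [0, -0.002, 0.01, 0, 0, 0, 0, 0, -0.008, 0.03, 0, 0, 0, 0, 0, -0.015, 0.06, 0, 0, 0, 0, 0, -0.022, 0.09, 0, 0, 0, 0, 0, -0.03, 0.12, 0, 0, 0, 0, 0, -0.037, 0.15, 0, 0, 0, 0, 0, -0.045, 0.18, 0, 0, 0, 0, 0, -0.05, 0.205, 0, 0, 0, 0, 0, -0.055, 0.225, 0, 0, 0, 0, 0, -0.058, 0.237, 0, 0, 0, 0, 0, -0.06, 0.243, 0, 0, 0, 0, 0, -0.06, 0.243, 0, 0, 0, 0, 0, -0.06, 0.243, 0, 0, 0, 0]}}

```text
t: 7.35
tool_pos: [0.4721, -0.1768, 0.1432]
orientation: [-180.0, 0.0, 13.7]
contact_force: [0.5, -0.5, -3.0]
width: 0.005
grip_force: 62.6
```

Add to h.py:
```python
def rimc(c,n,near,z,smin=None,vmax=350,rad=False):
    cs=cv2.findContours(mask(c,n,smin),cv2.RETR_EXTERNAL,cv2.CHAIN_APPROX_NONE)[0]
    P=max([q for q in cs if np.hypot(*(q.reshape(-1,2).mean(0)-near))<60],key=cv2.contourArea)
    H=cv2.convexHull(P).reshape(-1,2); H=H[(H[:,0]<557)&(H[:,0]>2)&(H[:,1]>2)&(H[:,1]<vmax)]
    global blob; b=blob; blob=lambda *a:H
    try: return rim(c,n,None,z)
    finally: blob=b
```

Run:
```python
from h import *
W,S,D=cam("wrist"),cam("scene"),cam("side"); s=sensors.get_state(); print(s["tool_pos"],s["orientation"])
def px(c,X):
    p=c["R"]@np.array(X)+c["t"]; return (c["intrinsics"]@(p/p[2]))[:2]
for nm,c,sm in(("W",W,None),("S",S,None),("D",D,130)):
    near=px(c,[.482,-.247,.14])
    for z in(.1445,.1495):
        f,e=rimc(c,"medium",near,z,sm); print(nm,z,f.round(4),round(e,4))
```

```text
[ 0.47229452 -0.17671862  0.14330613] [-1.79983991e+02 -3.77855486e-03  1.37251584e+01]
W 0.1445 [ 0.4809 -0.2467  0.0758] 0.0001
W 0.1495 [ 0.4835 -0.2432  0.0729] 0.0001
S 0.1445 [ 0.4838 -0.2454  0.075 ] 0.0011
S 0.1495 [ 0.488  -0.2449  0.0746] 0.0011
D 0.1445 [ 0.4836 -0.2465  0.0744] 0.0004
D 0.1495 [ 0.4816 -0.2493  0.0739] 0.0004
```

Call:
{"name": "send_path", "arguments": {"deltas": [0, 0, 0.001, 0.01, 0, 0, 0, 0, 0, 0.001, 0.025, 0, 0, 0, 0, 0, 0.001, 0.04, 0, 0, 0, 0, 0, 0.001, 0.052, 0, 0, 0, 0, 0, 0.001, 0.06, 0, 0, 0, 0, 0, 0.001, 0.065, 0, 0, 0, 0, 0, 0.001, 0.065, 0, 0, 0, 0, 0, 0.001, 0.065, 0, 0, 0]}}

```text
t: 8.3
tool_pos: [0.4727, -0.1788, 0.0785]
orientation: [180.0, -0.0, 13.6]
contact_force: [-0.2, -0.2, -1.6]
width: 0.0044
grip_force: 62.5
```

Call:
{"name": "send_path", "arguments": {"deltas": [0, 0, 0, 0.001, 0, 0, 0, 0, 0, 0, 0.002, 0, 0, 0, 0, 0, 0, 0.003, 0, 0, 0, 0, 0, 0, 0.003, 0, 0, 0, 0, 0, 0, 0.003, 0, 0, 0]}}

```text
t: 8.8
tool_pos: [0.4724, -0.1788, 0.0753]
orientation: [180.0, -0.0, 13.6]
contact_force: [-0.2, -0.3, -2.6]
width: 0.0049
grip_force: 62.6
```

Call:
{"name": "send_path", "arguments": {"deltas": [0, 0, 0, 0.001, 0, 0, 0, 0, 0, 0, 0.0015, 0, 0, 0, 0, 0, 0, 0.0015, 0, 0, 0, 0, 0, 0, 0.0015, 0, 0, 0]}}

```text
t: 9.2
tool_pos: [0.4724, -0.1788, 0.0737]
orientation: [-180.0, 0.0, 13.6]
contact_force: [0.9, -0.5, -1.9]
width: 0.0049
grip_force: 62.6
```

Call:
{"name": "send_path", "arguments": {"deltas": [0, 0, 0, 0.001, 0, 0, 0, 0, 0, 0, 0.0015, 0, 0, 0, 0, 0, 0, 0.0015, 0, 0, 0, 0, 0, 0, 0.0015, 0, 0, 0]}}

```text
t: 9.6
tool_pos: [0.4723, -0.1788, 0.0722]
orientation: [-180.0, 0.0, 13.6]
contact_force: [-0.5, 0.1, -1.4]
width: 0.0049
grip_force: 62.6
```

```bash
python3 -c "
from h import *
print([sensors.get_state()[k] for k in('contact_force','moment','tool_pos')])"
```

```text
[array([-0.51324969,  0.13696143, -1.4036271 ]), array([1.11233843e-01, 8.44063448e-04, 5.50542810e-05]), array([ 0.47234589, -0.17878823,  0.07221717])]
```

Call:
{"name": "send_path", "arguments": {"deltas": [0, 0, 0, 0.001, 0, 0, 0, 0, 0, 0, 0.001, 0, 0, 0, 0, 0, 0, 0.001, 0, 0, 0]}}

```text
t: 9.9
tool_pos: [0.4725, -0.1788, 0.0713]
orientation: [180.0, -0.0, 13.6]
contact_force: [0.4, -0.1, -1.3]
width: 0.005
grip_force: 62.7
```

Call:
{"name": "send_path", "arguments": {"deltas": [0, 0, 0, 0.001, 0, 0, 0, 0, 0, 0, 0.001, 0, 0, 0, 0, 0, 0, 0.001, 0, 0, 0]}}

```text
t: 10.2
tool_pos: [0.4726, -0.1786, 0.0706]
orientation: [180.0, -0.0, 13.6]
contact_force: [-1.1, 1.3, 4.1]
width: 0.0049
grip_force: 63.5
```

```bash
python3 -c "
from h import *
print([sensors.get_state()[k] for k in('contact_force','moment','tool_pos')])"
```

```text
[array([-1.08192792,  1.30315049,  4.05713703]), array([ 0.3106497 ,  0.21200221, -0.02978535]), array([ 0.47255652, -0.17858051,  0.07055655])]
```

Contact is at the expected height (4 N up). Releasing slowly, then rising and checking.

Call:
{"name": "send_path", "arguments": {"deltas": [0.008, 0, 0, 0, 0, 0, 0, 0.012, 0, 0, 0, 0, 0, 0, 0.02, 0, 0, 0, 0, 0, 0, 0.03, 0, 0, 0, 0, 0, 0, 0.03, 0, 0, 0, 0, 0, 0, 0.03, 0, 0, 0, 0, 0, 0, 0.03, 0, 0, -0.01, 0, 0, 0, 0.03, 0, 0, -0.03, 0, 0, 0, 0.03, 0, 0, -0.07, 0, 0, 0, 0.03, 0, 0.01, -0.12, 0, 0, 0, 0.03, 0.01, 0.03, -0.165, 0, 0, 0, 0.03, 0.02, 0.05, -0.2, 0, 0, 0, 0.03, 0.02, 0.06, -0.22, 0, 0, 0, 0.03, 0.02, 0.06, -0.23, 0, 0, 0, 0.03, 0.02, 0.06, -0.23, 0, 0, 0, 0.03, 0.02, 0.06, -0.23, 0, 0, 0]}}

```text
t: 11.8
tool_pos: [0.5051, -0.2313, 0.2992]
orientation: [-179.9, 0.1, 13.7]
contact_force: [0.1, 0.6, -0.3]
width: 0.0299
grip_force: 0.0
```

Run:
```python
from h import *
W,S,D=cam("wrist"),cam("scene"),cam("side"); np.save("pics/w5.npy",W,allow_pickle=True); cv2.imwrite("pics/w5.png",W["image"][:,:,::-1])
def px(c,X):
    p=c["R"]@np.array(X)+c["t"]; return (c["intrinsics"]@(p/p[2]))[:2]
for nm,c,sm in(("W",W,None),("S",S,None),("D",D,130)):
    near=px(c,[.482,-.247,.06])
    for n,z in(("medium",.07),("medium",.075),("medium",.08),("large",.05)):
        try: f,e=rimc(c,n,near,z,sm if n=="medium" else 80); print(nm,n,z,f.round(4),round(e,4))
        except Exception as x: print(nm,n,x)
```

```text
W medium 0.07 [ 0.4815 -0.2487  0.0758] 0.0002
W medium 0.075 [ 0.4829 -0.2482  0.0747] 0.0002
W medium 0.08 [ 0.4843 -0.2477  0.0737] 0.0002
W large max() iterable argument is empty
S medium 0.07 [ 0.4801 -0.248   0.0753] 0.0004
S medium 0.075 [ 0.484  -0.2476  0.075 ] 0.0004
S medium 0.08 [ 0.4878 -0.2471  0.0746] 0.0004
S large 0.05 [ 0.485  -0.2468  0.103 ] 0.0007
D medium 0.07 [ 0.4849 -0.2468  0.0749] 0.0003
D medium 0.075 [ 0.4831 -0.2493  0.0744] 0.0003
D medium 0.08 [ 0.4812 -0.2518  0.074 ] 0.0003
D large 0.05 [ 0.4822 -0.2488  0.1021] 0.0002
```

View pics/w5.png

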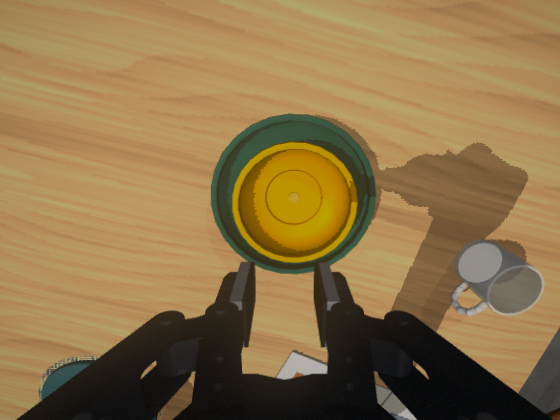

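Yellow is nested: its rim height is 0.075 and its centre is within about 1 mm of green's in both fixed views. On to the red lid.

Call:
{"name": "send_path", "arguments": {"deltas": [0.03, 0.005, -0.015, 0, 0, 0, 0, 0.03, 0.016, -0.05, 0, 0, 0, 0, 0.03, 0.03, -0.09, 0, 0, 0, 0, 0.03, 0.045, -0.135, 0, 0, 0, 0, 0.03, 0.06, -0.18, 0, 0, 0, 0, 0.03, 0.075, -0.225, 0, 0, 0, 0, 0.03, 0.09, -0.27, 0, 0, 0, 0, 0.03, 0.105, -0.315, 0, 0, 0, 0, 0.03, 0.12, -0.36, 0, 0, 0, 0, 0.03, 0.13, -0.39, 0, 0, 0, 0, 0.03, 0.135, -0.405, 0, 0, 0, 0, 0.03, 0.135, -0.405, 0, 0, 0, 0, 0.03, 0.135, -0.405, 0, 0, 0, 0]}}

```text
t: 13.25
tool_pos: [0.5417, 0.1917, 0.2998]
orientation: [179.9, 0.1, 13.6]
contact_force: [0.4, -2.1, 0.0]
width: 0.0298
grip_force: 0.0
```

```bash
python3 -c "
from h import *
np.save('pics/w6.npy',cam('wrist'),allow_pickle=True)"
```

Call:
{"name": "send_path", "arguments": {"deltas": [0.03, 0.01, -0.03, 0.01, 0, 0, 0, 0.03, 0.02, -0.065, 0.03, 0, 0, 0, 0.03, 0.03, -0.09, 0.05, 0, 0, 0, 0.03, 0.035, -0.1, 0.06, 0, 0, 0, 0.03, 0.035, -0.1, 0.06, 0, 0, 0, 0.03, 0.035, -0.1, 0.06, 0, 0, 0]}}

```text
t: 13.9
tool_pos: [0.5532, 0.2963, 0.2405]
orientation: [179.9, -0.0, 13.5]
contact_force: [0.3, -1.0, 0.4]
width: 0.0302
grip_force: 0.0
```

Run:
```python
from h import *
W=cam("wrist"); np.save('pics/w7.npy',W,allow_pickle=True); A=np.load("pics/w6.npy",allow_pickle=True).item()
def px(c,X):
    p=c["R"]@np.array(X)+c["t"]; return (c["intrinsics"]@(p/p[2]))[:2]
for nm,c in(("A",A),("W",W),("S",cam("scene"))):
    near=px(c,[.537,.2815,.04]); print(nm,near)
    for z in(.055,.06,.065): f,e=rimc(c,"small",near,z); print(z,f.round(4),round(e,4))
R=Ro.from_euler('xyz',sensors.get_state()["orientation"],degrees=True).as_matrix()
g=np.array([.536,.2814])-.044*R[:2,1]; print(g); to(*g,.055)
```

```text
A [213.56488938 165.19694794]
0.055 [0.5349 0.2826 0.0478] 0.0002
0.06 [0.536  0.2816 0.0472] 0.0001
0.065 [0.5371 0.2807 0.0466] 0.0001
W [293.86393404 206.27607903]
0.055 [0.5345 0.2815 0.048 ] 0.0001
0.06 [0.536  0.282  0.0472] 0.0001
0.065 [0.5375 0.2826 0.0465] 0.0001
S [367.54221239 171.81983112]
0.055 [0.5351 0.2843 0.0472] 0.0004
0.06 [0.5386 0.2822 0.047 ] 0.0004
0.065 [0.5422 0.2801 0.0468] 0.0004
[0.52576115 0.3241921 ]
tool delta [-0.0207 -0.0336  0.1863] ytool [ 0.2327 -0.9725]
```

Red's centre is (0.536,0.2818) with its rim at 0.060, and the views agree. Descending and gripping.

Call:
{"name": "send_path", "arguments": {"deltas": [0.03, -0.01, -0.015, 0.01, 0, 0, 0, 0.03, -0.021, -0.034, 0.04, 0, 0, 0, 0.03, -0.021, -0.034, 0.08, 0, 0, 0, 0.03, -0.021, -0.034, 0.115, 0, 0, 0, 0.03, -0.021, -0.034, 0.145, 0, 0, 0, 0.03, -0.021, -0.034, 0.165, 0, 0, 0, 0.03, -0.021, -0.034, 0.178, 0, 0, 0, 0.03, -0.021, -0.034, 0.186, 0, 0, 0, 0.03, -0.021, -0.034, 0.186, 0, 0, 0, 0.03, -0.021, -0.034, 0.186, 0, 0, 0]}}

```text
t: 15.0
tool_pos: [0.5246, 0.3268, 0.0554]
orientation: [-180.0, -0.1, 13.6]
contact_force: [-0.3, 1.0, 0.5]
width: 0.03
grip_force: 0.0
```

Run:
```python
from h import *
W=cam("wrist"); cv2.imwrite("pics/w8.png",W["image"][:,:,::-1]); print(sensors.get_state()["tool_pos"])
```

```text
[0.52463939 0.32697518 0.055557  ]
```

View pics/w8.png

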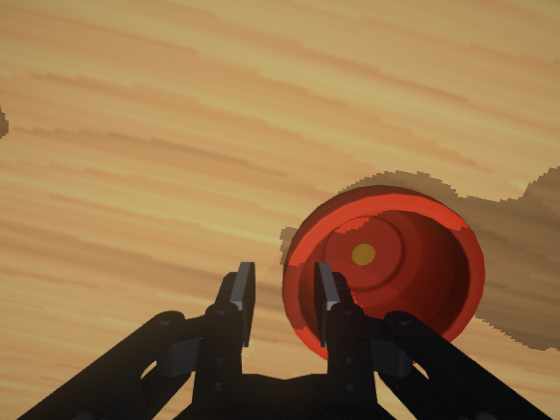

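The red rim (283–302) lies between the pads (255 and 315), so I'll shift +2.5 mm, close and lift.

Call:
{"name": "send_path", "arguments": {"deltas": [0.03, 0.001, 0.0025, 0, 0, 0, 0, 0.02, 0.001, 0.0025, 0, 0, 0, 0, 0.005, 0.001, 0.0025, 0, 0, 0, 0, 0, 0.001, 0.0025, 0, 0, 0, 0, 0, 0.001, 0.0025, 0, 0, 0, 0, 0, 0.001, 0.0025, 0, 0, 0, 0, 0, 0.001, 0.0025, 0, 0, 0, 0, 0, 0.001, 0.0025, 0, 0, 0, 0], "grip_n": 60}}

```text
t: 15.85
tool_pos: [0.5257, 0.3247, 0.0546]
orientation: [-180.0, -0.0, 13.6]
contact_force: [1.0, 0.3, 4.0]
width: 0.0072
grip_force: 57.1
```

Call:
{"name": "send_path", "arguments": {"deltas": [0, 0, 0, -0.005, 0, 0, 0, 0, 0, 0, -0.015, 0, 0, 0, 0, 0, 0, -0.03, 0, 0, 0, 0, 0, 0, -0.05, 0, 0, 0, 0, 0, 0, -0.07, 0, 0, 0, 0, 0, 0, -0.085, 0, 0, 0, 0, 0, 0, -0.095, 0, 0, 0, 0, 0, 0, -0.1, 0, 0, 0, 0, 0, 0, -0.1, 0, 0, 0, 0, 0, 0, -0.1, 0, 0, 0]}}

```text
t: 16.85
tool_pos: [0.5251, 0.324, 0.1536]
orientation: [180.0, 0.1, 13.6]
contact_force: [0.2, -0.6, -1.5]
width: 0.0072
grip_force: 56.9
```

Create m.py:
```python
from h import *
def px(c,X):
    p=c["R"]@np.array(X)+c["t"]; return (c["intrinsics"]@(p/p[2]))[:2]
s=sensors.get_state(); p=s["tool_pos"]; print(p,s["orientation"],s["moment"])
R=Ro.from_euler('xyz',s["orientation"],degrees=True).as_matrix()
C=p+.044*R[:,1]; C[2]+=.005
for n,sm in(("wrist",None),("scene",None),("side",130)):
    c=cam(n)
    for d in(-.005,0,.005):
        f,e=rimc(c,"small",px(c,C-[0,0,.02]),C[2]+d,sm); print(n,round(C[2]+d,4),f.round(4),round(e,4),"minus TCP",(f[:2]-p[:2]).round(4))
```

```bash
python3 m.py
```

```text
[0.52505532 0.32398175 0.15358124] [1.79972772e+02 6.61393125e-02 1.36197665e+01] [ 0.04342397  0.00863473 -0.03007189]
wrist 0.1536 [0.5329 0.28   0.0489] 0.0003 minus TCP [ 0.0078 -0.044 ]
wrist 0.1586 [0.5356 0.2824 0.0471] 0.0003 minus TCP [ 0.0105 -0.0415]
wrist 0.1636 [0.5382 0.2848 0.0452] 0.0003 minus TCP [ 0.0132 -0.0391]
scene 0.1536 [0.5349 0.2843 0.0475] 0.0003 minus TCP [ 0.0098 -0.0396]
scene 0.1586 [0.5388 0.282  0.0472] 0.0003 minus TCP [ 0.0137 -0.0419]
scene 0.1636 [0.5427 0.2797 0.047 ] 0.0003 minus TCP [ 0.0176 -0.0442]
side 0.1536 [0.5364 0.2834 0.0479] 0.0006 minus TCP [ 0.0114 -0.0405]
side 0.1586 [0.534  0.277  0.0476] 0.0006 minus TCP [ 0.009 -0.047]
side 0.1636 [0.5316 0.2705 0.0473] 0.0006 minus TCP [ 0.0066 -0.0535]
```

Red is held, its centre offset from the TCP by about (0.0105,-0.042). Carrying it to the nest.

Call:
{"name": "send_path", "arguments": {"deltas": [0, -0.004, 0.012, -0.005, 0, 0, 0, 0, -0.014, 0.04, -0.01, 0, 0, 0, 0, -0.028, 0.08, -0.015, 0, 0, 0, 0, -0.042, 0.12, -0.02, 0, 0, 0, 0, -0.056, 0.16, -0.02, 0, 0, 0, 0, -0.07, 0.2, -0.02, 0, 0, 0, 0, -0.084, 0.24, -0.02, 0, 0, 0, 0, -0.098, 0.28, -0.02, 0, 0, 0, 0, -0.112, 0.32, -0.02, 0, 0, 0, 0, -0.126, 0.36, -0.02, 0, 0, 0, 0, -0.14, 0.4, -0.02, 0, 0, 0, 0, -0.154, 0.44, -0.02, 0, 0, 0, 0, -0.165, 0.472, -0.02, 0, 0, 0, 0, -0.172, 0.492, -0.02, 0, 0, 0, 0, -0.176, 0.503, -0.02, 0, 0, 0, 0, -0.176, 0.503, -0.02, 0, 0, 0, 0, -0.176, 0.503, -0.02, 0, 0, 0, 0, -0.176, 0.503, -0.02, 0, 0, 0]}}

```text
t: 18.8
tool_pos: [0.4731, -0.2042, 0.1744]
orientation: [-180.0, -0.0, 13.8]
contact_force: [-0.8, -0.1, -0.7]
width: 0.0075
grip_force: 57.0
```

```bash
python3 m.py
```

Run:
```python
from h import *
W,S,D=cam("wrist"),cam("scene"),cam("side")
W=cam("wrist"); cv2.imwrite("pics/w9.png",W["image"][:,:,::-1])
```

```text
[ 0.4730623  -0.20424531  0.17437181] [-1.79969815e+02 -9.84826304e-03  1.37671307e+01] [0.06238839 0.01189549 0.03519984]
wrist 0.1743 [ 0.481  -0.2481  0.049 ] 0.0003 minus TCP [ 0.0079 -0.0438]
wrist 0.1793 [ 0.4837 -0.2456  0.0472] 0.0003 minus TCP [ 0.0106 -0.0414]
wrist 0.1843 [ 0.4863 -0.2432  0.0453] 0.0003 minus TCP [ 0.0132 -0.039 ]
scene 0.1743 [ 0.4821 -0.2454  0.0476] 0.0012 minus TCP [ 0.009  -0.0411]
scene 0.1793 [ 0.4864 -0.2449  0.0473] 0.0012 minus TCP [ 0.0133 -0.0406]
scene 0.1843 [ 0.4907 -0.2443  0.047 ] 0.0012 minus TCP [ 0.0176 -0.0401]
side 0.1743 [ 0.4854 -0.2453  0.0473] 0.0004 minus TCP [ 0.0123 -0.0411]
side 0.1793 [ 0.4833 -0.2482  0.0469] 0.0004 minus TCP [ 0.0102 -0.044 ]
side 0.1843 [ 0.481  -0.2515  0.0468] 0.0005 minus TCP [ 0.0079 -0.0473]
```

View pics/w9.png

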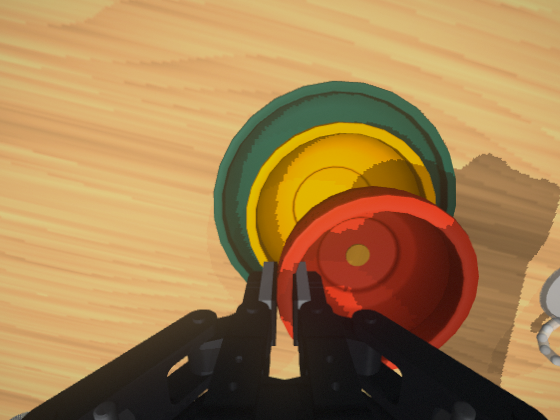

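Red is above the nest with its screw at (358,255) and yellow visible beneath it. Centre is about (0.484,-0.246), so I'll correct by 2 mm while descending to just above contact.

Call:
{"name": "send_path", "arguments": {"deltas": [0, 0, 0.001, 0.01, 0, 0, 0, 0, -0.001, 0.002, 0.025, 0, 0, 0, 0, -0.001, 0.002, 0.04, 0, 0, 0, 0, -0.001, 0.002, 0.055, 0, 0, 0, 0, -0.001, 0.002, 0.067, 0, 0, 0, 0, -0.001, 0.002, 0.075, 0, 0, 0, 0, -0.001, 0.002, 0.08, 0, 0, 0, 0, -0.001, 0.002, 0.08, 0, 0, 0, 0, -0.001, 0.002, 0.08, 0, 0, 0, 0, -0.001, 0.002, 0.08, 0, 0, 0]}}

```text
t: 20.15
tool_pos: [0.4727, -0.2083, 0.0948]
orientation: [180.0, -0.1, 13.6]
contact_force: [0.8, 0.6, -1.2]
width: 0.0071
grip_force: 57.0
```

```bash
python3 m.py
```

```text
[ 0.47272997 -0.20830129  0.09482322] [ 1.79954057e+02 -5.09311317e-02  1.36181869e+01] [0.03026778 0.03252054 0.00501181]
wrist 0.0949 [ 0.4804 -0.2522  0.049 ] 0.0003 minus TCP [ 0.0077 -0.0438]
wrist 0.0999 [ 0.4831 -0.2498  0.0471] 0.0003 minus TCP [ 0.0104 -0.0414]
wrist 0.1049 [ 0.4857 -0.2474  0.0453] 0.0003 minus TCP [ 0.013  -0.0391]
scene 0.0949 [ 0.4835 -0.2491  0.0479] 0.0024 minus TCP [ 0.0107 -0.0408]
scene 0.0999 [ 0.4874 -0.2486  0.0477] 0.0024 minus TCP [ 0.0147 -0.0403]
scene 0.1049 [ 0.4913 -0.2481  0.0475] 0.0024 minus TCP [ 0.0186 -0.0398]
side 0.0949 [ 0.4847 -0.249   0.0473] 0.0014 minus TCP [ 0.012  -0.0407]
side 0.0999 [ 0.4828 -0.2516  0.047 ] 0.0014 minus TCP [ 0.0101 -0.0433]
side 0.1049 [ 0.4809 -0.2542  0.0467] 0.0014 minus TCP [ 0.0082 -0.0459]
```

Call:
{"name": "send_path", "arguments": {"deltas": [0, -0.0005, -0.001, 0.001, 0, 0, 0, 0, -0.0005, -0.001, 0.002, 0, 0, 0, 0, -0.0005, -0.001, 0.003, 0, 0, 0, 0, -0.0005, -0.001, 0.004, 0, 0, 0, 0, -0.0005, -0.001, 0.004, 0, 0, 0, 0, -0.0005, -0.001, 0.004, 0, 0, 0]}}

```text
t: 20.9
tool_pos: [0.4716, -0.2073, 0.0902]
orientation: [-180.0, 0.0, 13.6]
contact_force: [0.1, 0.8, -1.1]
width: 0.0074
grip_force: 57.0
```

Call:
{"name": "send_path", "arguments": {"deltas": [0, 0, 0, 0.001, 0, 0, 0, 0, 0, 0, 0.001, 0, 0, 0, 0, 0, 0, 0.001, 0, 0, 0]}}

```text
t: 21.2
tool_pos: [0.4716, -0.2073, 0.0892]
orientation: [-180.0, 0.0, 13.6]
contact_force: [-0.7, -0.2, -1.0]
width: 0.0069
grip_force: 57.0
```

Call:
{"name": "send_path", "arguments": {"deltas": [0, 0, 0, 0.001, 0, 0, 0, 0, 0, 0, 0.001, 0, 0, 0, 0, 0, 0, 0.001, 0, 0, 0]}}

```text
t: 21.5
tool_pos: [0.4717, -0.2069, 0.0887]
orientation: [180.0, -0.0, 13.6]
contact_force: [-2.0, 2.2, 6.3]
width: 0.0075
grip_force: 57.8
```

Contact at 0.0887, where 0.0886 was expected. Releasing, rising and checking.

Call:
{"name": "send_path", "arguments": {"deltas": [0.01, 0, 0, 0, 0, 0, 0, 0.014, 0, 0, 0, 0, 0, 0, 0.02, 0, 0, 0, 0, 0, 0, 0.026, 0, 0, 0, 0, 0, 0, 0.026, 0, 0, 0, 0, 0, 0, 0.026, 0, 0, -0.002, 0, 0, 0, 0.026, 0, 0, -0.01, 0, 0, 0, 0.026, 0, 0, -0.03, 0, 0, 0, 0.026, 0, 0, -0.07, 0, 0, 0, 0.026, 0, 0, -0.12, 0, 0, 0, 0.026, 0.01, 0.01, -0.165, 0, 0, 0, 0.026, 0.02, 0.02, -0.195, 0, 0, 0, 0.026, 0.02, 0.03, -0.21, 0, 0, 0, 0.026, 0.02, 0.03, -0.21, 0, 0, 0, 0.026, 0.02, 0.03, -0.21, 0, 0, 0]}}

```text
t: 23.0
tool_pos: [0.4975, -0.2314, 0.2979]
orientation: [-180.0, 0.0, 13.6]
contact_force: [0.1, 0.2, -0.2]
width: 0.0262
grip_force: 0.0
```

Run:
```python
from h import *
W,S,D=cam("wrist"),cam("scene"),cam("side"); cv2.imwrite("pics/w10.png",W["image"][:,:,::-1])
def px(c,X):
    p=c["R"]@np.array(X)+c["t"]; return (c["intrinsics"]@(p/p[2]))[:2]
for nm,c,sm in(("W",W,None),("S",S,None),("D",D,130)):
    near=px(c,[.483,-.248,.06])
    for n,z,q in(("small",.094,sm),("medium",.075,sm),("large",.05,60)):
        try: f,e=rimc(c,n,near,z,q); print(nm,n,z,f.round(4),round(e,4))
        except Exception as x: print(nm,n,x)
for c,p in((S,(262,282)),(D,(338,206))):
    print(c["image"][p[1]-8:p[1]+9,p[0]-8:p[0]+9].mean())
```

```text
W small 0.094 [ 0.4816 -0.2493  0.0468] 0.0002
W medium 0.075 [ 0.483  -0.2483  0.0747] 0.0001
W large 0.05 [ 0.4841 -0.246   0.1026] 0.0008
S small 0.094 [ 0.4839 -0.2483  0.0471] 0.0003
S medium 0.075 [ 0.4843 -0.2477  0.0751] 0.0004
S large 0.05 [ 0.4851 -0.2467  0.1032] 0.0005
D small 0.094 [ 0.482  -0.2501  0.0469] 0.0002
D medium 0.075 [ 0.4834 -0.2489  0.0741] 0.0002
D large 0.05 [ 0.4823 -0.2488  0.1024] 0.0002
145.53863898500578
135.17877739331027
```

View pics/w10.png

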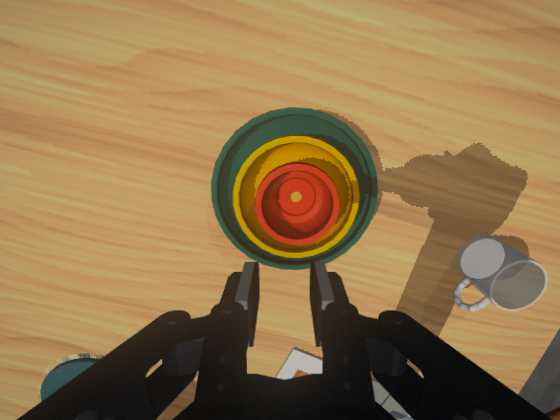

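The final view shows all three lids concentric around (297,195). Centres agree within about 1.5 mm between neighbouring lids, and the rim heights match level nesting.

```bash
python3 -c "
from station import r, cams, sensors, job
print(job.sign_off())"
```

```text
the job is handed in; nothing more can be done
None
```

The three lids are nested upside down and level, red in yellow in green, neighbours centred to about 1.5 mm (yellow in green less certain: 1–2.5 mm by view); both were set down gently, the bowl was not touched, and the job was handed in at about 23 s.

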